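# Pump soap into the press-top dish, then hold the dish brush over it

### The job

Get ready to wash up: with the empty gripper, press the steel dish on top of the white soap dispenser all the way down and let it spring back up, so that soap comes up into it. Then take the dish brush by its wooden knob, carry it over the row of mug, spice jar and glass without disturbing them, and stop with the brush upright and centred over the steel dish, its bristles about 15 mm above the dish's rim; the brush must never touch the dispenser. Finish there, still holding the brush in the air: do not put it down or let go.

Things in the scene. Friction and masses are not known exactly. Their poses are not given: they have to be found in the camera images.
- brush: palm dish brush, loose, about 0.1 kg, upright on its bristles, 103 mm high. Bristles 64 mm across up to z = 36 mm, then bamboo narrowing from 54 to 49 mm; above z = 60 mm a round knob 44 mm across with a rounded top: grip it from above at z about 83 mm. Origin: centre of the underside of the bristles; z up along the brush; yaw does not matter.
- dispenser: round white ceramic press-top soap dispenser, fixed to the worktop, 104 mm across, the pot 56 mm high; on top of it sits a round steel dish that is pressed down to pump. Origin: centre of its foot on the worktop, z up. It stands on the other side (left or right) of the row of mug, spice jar and tumbler than the brush.
- dish (a joint): the steel dish's travel in m: 0 up (at rest), 0.010 fully down; it slides straight down on a spring (about 1 N to start it, about 5 N fully down) and springs back up by itself.
- dish_rim (a point): centre of the steel dish, at the height of its rim (80 mm above the worktop when up); it moves down with the dish. The dish is 92 mm across the rim outside, 86 mm inside, narrowing to 70 mm at its flat floor, which lies 8 mm below the rim; press on that floor.
- mug: white speckled mug, loose, 86 x 117 x 88 mm high with its handle on its -y side; origin: underside, centre of its outline. One of a row of three between brush and dispenser that runs straight ahead from the robot; leave it standing.
- spice_jar: glass spice jar with a red lid, loose, 45 mm across and 106 mm high, in the middle of the row and its tallest thing; origin: centre of the underside. Leave it standing. Wall cabinets hang 0.42 m above the worktop from about x = 0.58 on: cross the row near x = 0.4 so that wrist and forearm clear them.
- tumbler: clear drinking glass, loose, 81 mm across and 92 mm high, at one end of the row; origin: centre of the underside. Leave it standing.

How it is judged:
By the outcome, as a careful person would: the job done as asked, in the order asked, and still so for the second after the job is handed in, while the arm keeps its last pose, push and grip.
It also fails if it takes over 58 s, if anything falls off the work surface, if the arm or the gripper's body presses on something with over 40 N, if the wrist force passes 120 N, or if a joint passes its speed limit or range.

### The arm

A 6-joint arm with a two-finger parallel gripper is mounted at the origin on a cart in front of the work surface, level with it; the furniture and walls round the work are solid. World frame = base frame: x ahead of the robot, y to its left, z up, the work surface at z = 0. Lengths are in m, angles in rad, forces in N, time in s.
With the tool pointing down it reaches from about 0.275 to 0.725 m from the base axis. Payload 15.9 kg.
Tool frame: the origin (TCP) lies between the finger pads; the fingertips stand 17 mm ahead of it and the grasp point (between the pads) lies 2 mm behind it; z points along the fingers, y is the line along which they close (so a half turn about z gives the same grasp; the last joint's range is limited). The gripper opens to 85 mm and grips with 20 to 120 N. Pads are 22 mm wide; open, the fingers measure 114 mm over their backs; the gripper's body (76 mm by 85 mm) begins 54 mm behind the grasp point. The pads swing forward as they close: fully open they stand 13 mm farther back than shut.
Start: joints at [1.206, 0.213, -0.034, 1.323, 0, 1.571], TCP at [0.178, 0.467, 0.22] pointing down, gripper open.
Joint ranges: [-2.98, 2.98], [-0.74, 1.72], [-1.14, 1.35], [-2.1, 2.04], [-1.57, 1.44], [-3.14, 3.14]. Speed limits (rad/s): [1.89, 1.89, 2.39, 2.57, 3.14, 3.14].

### API

Orientations are given as a rotation vector (axis times angle).
In Python, from bench import manip gives the robot as it stands. The module is installed in compiled form; this text tells all that it offers.
- The arm moves only by the shell command python3 -m creep 'ROWS' [FORCE]. ROWS is JSON, a list that holds one entry, the list of rows, each a list of 7 numbers: the turn, a rotation vector about the tool's x, y, z as a fraction of full scale, then the shift along the tool's x, y, z as a fraction of full scale, then the opening, from 0 (shut) to 1 (fully open). A call has 1 to 20 rows; each row is the pose to reach, as a shift and turn from the pose commanded when the call began, along the tool's axes at that moment; what a row does not reach only later rows make up. Full scale, the value 1, is 0.15 m for a shift and 30 degrees for a turn. A row lasts 1/8 s, in which the tool goes at most 62.5 mm and 10.7 degrees, less where a joint would pass 70% of its speed; a pose out of reach is approached as far as the arm can. A call with a number of a shift or a turn outside -1 to 1 is refused whole. A call with a gripper value outside its range is refused whole. The fingers move at their own pace and stop on an object; FORCE is the grip in N (left out, the last holds). Time passes only in rows, so rows that repeat a pose let the fingers close. It gives the time, the measured TCP pose, the force, the opening and the grip force at its end, in the units of the state.
- manip.read_state(): the state, without advancing time (a new reading comes with each control period).
- manip.read_camera(name): name is "scene" or "top" or "wrist"; returns a dict with "frame" (384x512x3 uint8, blue, green, red), "fx", "fy", "cx", "cy" (pixels), "view" (4x4, takes a point from world to camera coordinates). Camera axes: x right, y down, z forward; pixel columns grow to the right and rows downward; lengths in m; the calibration is good to about 2 mm. The wrist camera is an equidistant fisheye: a pixel r from the principal point sees the ray r / f radians off the axis. A picture is of the moment at which its call begins. There is no depth.
- manip.hand_in(): hands the job in; it is judged then, once.
The state is a dict: "time_s": time; "q": joint angles; "qvel": joint speeds; "tau": joint torques, N m; "eef_pos": TCP position; "tool_rot": TCP orientation; "wrist_force": force on the tool from outside, world axes, zero at the start; "torque": the same for the moment, N m; "gripper_width": finger opening in m; "grip_force": force on a finger pad.
Only numpy, scipy, OpenCV 4.12 (cv2) and the standard library are available. Lean on these libraries where they do the work, as an engineer would, in place of code of your own. Each camera call takes 0.05 s, during which the arm holds its last target. There are 200 camera calls.

## Working session

There is one attempt and no reset: what is moved stays moved. The work goes in short steps, Python scripts to look and compute and a shell command to move; the robot and the scene stay as the last step left them, time stands still between calls to the robot, and variables do not carry over. Pictures are saved under pics/ and viewed, at most 10 in all, crops included, and the job is handed in when it is done.

```bash
mkdir -p pics; python3 - <<'E'
from bench import manip
import cv2,numpy as np
s=manip.read_state();print({k:np.round(v,3) for k,v in s.items()})
for n in("scene","top"):
    c=manip.read_camera(n);cv2.imwrite(f"pics/{n}0.png",c["frame"]);print(n,c["fx"],c["fy"],c["cx"],c["cy"],np.round(c["view"],4).tolist())
E
```

```text
{'time_s': np.float64(0.0), 'q': array([ 1.206,  0.213, -0.035,  1.324,  0.   ,  1.571]), 'qvel': array([-0.002, -0.001, -0.002, -0.   , -0.001, -0.001]), 'tau': array([-1.0000e-03, -6.8615e+01,  4.8712e+01,  1.7000e-02, -0.0000e+00,
        0.0000e+00]), 'eef_pos': array([0.178, 0.467, 0.219]), 'tool_rot': array([-5.700e-01, -3.089e+00,  2.000e-03]), 'wrist_force': array([ 0.439,  0.317, -0.352]), 'torque': array([ 0.014, -0.052,  0.052]), 'grip_force': np.float64(0.0), 'gripper_width': np.float64(0.085)}
scene 407.5511196006677 407.5511196006677 254.44075690529752 185.7612925287581 [[0.5974, -0.8017, -0.0192, -0.2878], [-0.5734, -0.4103, -0.7091, 0.3547], [0.5606, 0.4347, -0.7048, 0.9697], [0.0, 0.0, 0.0, 1.0]]
top 391.96461808672046 391.96461808672046 252.88497605873943 192.60866080863923 [[0.0222, -0.9994, -0.0264, -0.0027], [-0.9989, -0.0211, -0.0419, 0.5018], [0.0413, 0.0273, -0.9988, 1.0405], [0.0, 0.0, 0.0, 1.0]]
```

View pics/top0.png

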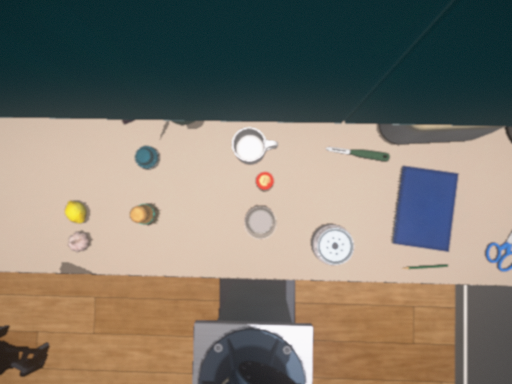

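View pics/scene0.png

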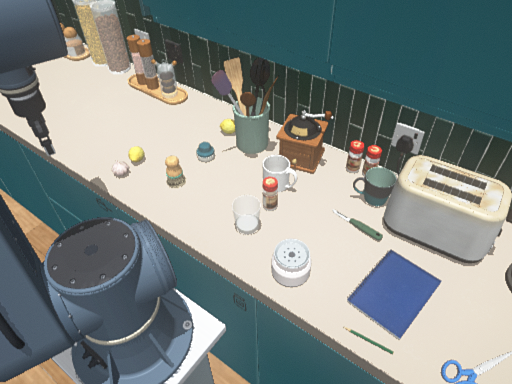

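The top view shows the dispenser at about (333,244), the brush's wooden knob at (140,214), the mug at (250,145), the jar lid at (264,181) and the tumbler at (260,221). In the scene view the brush is at (174,168) and the dish at (292,254). Next I'll measure these more closely.

```bash
cat > h.py <<'E'
import numpy as np,cv2
from bench import manip
def ray(c,u,v):
    V=np.array(c["view"]);R=V[:3,:3];o=-R.T@V[:3,3]
    return o,R.T@np.array([(u-c["cx"])/c["fx"],(v-c["cy"])/c["fy"],1])
def plane(c,u,v,z):
    o,d=ray(c,u,v);return o+d*(z-o[2])/d[2]
def proj(c,p):
    V=np.array(c["view"]);q=V[:3,:3]@p+V[:3,3];return c["fx"]*q[0]/q[2]+c["cx"],c["fy"]*q[1]/q[2]+c["cy"]
E
python3 - <<'E'
from h import *
c=manip.read_camera("top");s=manip.read_camera("scene")
a=cv2.resize(c["frame"][185:275,105:365],None,fx=3,fy=3,interpolation=cv2.INTER_CUBIC)
b1=cv2.resize(s["frame"][145:195,145:205],None,fx=6,fy=6,interpolation=cv2.INTER_CUBIC)
b2=cv2.resize(s["frame"][235:285,262:322],None,fx=6,fy=6,interpolation=cv2.INTER_CUBIC)
cv2.imwrite("pics/z.png",np.vstack([cv2.copyMakeBorder(a,0,0,0,20,0),cv2.copyMakeBorder(np.hstack([b1,b2]),0,0,0,80,0)]))
for n,cam,(x0,y0,x1,y1) in(("top",c,(110,190,170,235)),("scene",s,(150,145,200,195))):
    f=cam["frame"];h=cv2.cvtColor(f,cv2.COLOR_BGR2HSV)[y0:y1,x0:x1]
    m=((h[...,1]>95)).astype(np.uint8)
    k,l,st,ce=cv2.connectedComponentsWithStats(m)
    for i in range(1,k):
        if st[i,4]>15:print(n,st[i]+[x0,y0,0,0,0],ce[i]+[x0,y0])
E
```

```text
top [130 206  22  17 308] [140.74675325 213.80519481]
scene [165 157  16  19 162] [172.2654321  167.60493827]
```

View pics/z.png

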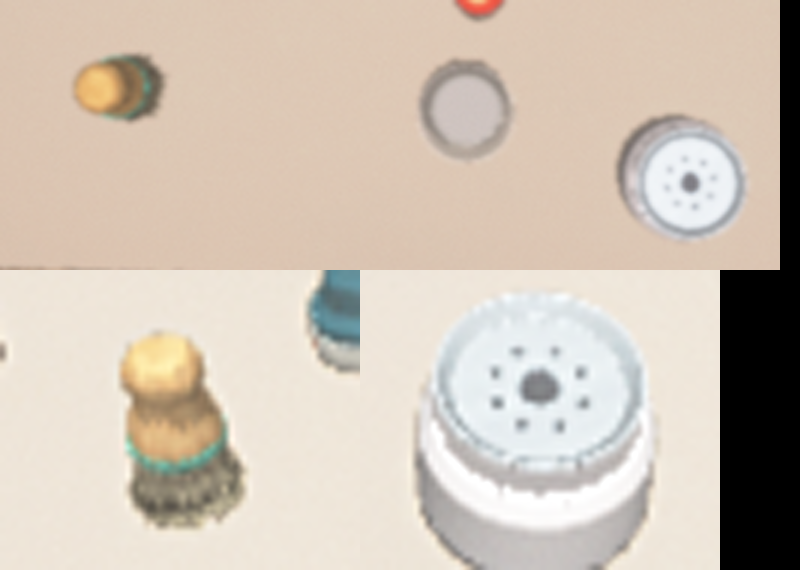

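The crop shows the brush knob at about (137.7,214) in top and (171.6,160.8) in scene. The dish's centre hole is at about (334.7,245.7) and (291.6,254.1).

```bash
python3 - <<'E'
from h import *
from scipy.optimize import least_squares
from scipy.spatial.transform import Rotation as R
c=manip.read_camera("top");s=manip.read_camera("scene")
def tri(a,b): return least_squares(lambda p:np.r_[np.subtract(proj(c,p),a),np.subtract(proj(s,p),b)],[.4,0,.05])
for n,a,b,z in(("brush",(137.7,214),(171.6,160.8),.085),("dish",(334.7,245.7),(291.6,254.1),.072)):
    r=tri(a,b);print(n,r.x.round(4),r.cost,plane(c,*a,z).round(4),plane(s,*b,z).round(4))
for n,a,z in(("mug",(250,145),.088),("jar",(264,181),.106),("tumbler",(260,221),.092),("tumblerbot",(260,221),.0)):print(n,plane(c,*a,z).round(3))
st=manip.read_state();T=R.from_rotvec(st["tool_rot"]).as_matrix();print(T.round(3))
E
```

```text
brush [0.4393 0.2925 0.0866] 0.0627554324196259 [0.4389 0.2935 0.085 ] [0.4409 0.2932 0.085 ]
dish [ 0.3711 -0.2015  0.0706] 0.07207972936509191 [ 0.3709 -0.2007  0.072 ] [ 0.3707 -0.2025  0.072 ]
mug [0.617 0.016 0.088]
jar [ 0.527 -0.021  0.106]
tumbler [ 0.429 -0.013  0.092]
tumblerbot [ 0.426 -0.012  0.   ]
[[-0.934  0.357 -0.   ]
 [ 0.357  0.934 -0.   ]
 [ 0.    -0.    -1.   ]]
```

```bash
python3 -m creep '[[[0,0,0,-0.25,-0.33,0,0],[0,0,0,-0.5,-0.66,0,0],[0,0,0,-0.7,-0.927,0,0],[0,0,0,-0.7,-0.927,0,0],[0,0,0,-0.7,-0.927,0,0]]]'
python3 -m creep '[[[0,0,0,-0.25,-0.33,0,0],[0,0,0,-0.5,-0.66,0,0],[0,0,0,-0.7,-0.927,0,0],[0,0,0,-0.7,-0.927,0,0],[0,0,0,-0.7,-0.927,0,0]]]'
```

```text
time_s: 0.92
eef_pos: [0.227, 0.3001, 0.2197]
tool_rot: [0.571, 3.089, 0.001]
wrist_force: [-0.2, 0.1, -0.7]
gripper_width: 0.0001
grip_force: 0.0
time_s: 1.55
eef_pos: [0.2756, 0.1332, 0.2195]
tool_rot: [-0.57, -3.089, -0.0]
wrist_force: [0.5, -0.2, 0.8]
gripper_width: -0.0002
grip_force: 0.0
```

```bash
python3 -m creep '[[[0,0,0,-0.25,-0.33,0,0],[0,0,0,-0.5,-0.66,0,0],[0,0,0,-0.7,-0.927,0,0],[0,0,0,-0.7,-0.927,0,0],[0,0,0,-0.7,-0.927,0,0]]]'
python3 -m creep '[[[0,0,0,-0.25,-0.33,0,0],[0,0,0,-0.5,-0.66,0.2,0],[0,0,0,-0.7,-0.927,0.5,0],[0,0,0,-0.7,-0.927,0.6,0],[0,0,0,-0.7,-0.927,0.6,0],[0,0,0,-0.7,-0.927,0.6,0]]]'
python3 - <<'E'
from h import *
s=manip.read_camera("scene");w=manip.read_camera("wrist")
cv2.imwrite("pics/p.png",np.hstack([cv2.resize(s["frame"][200:300,230:350],(432,360),interpolation=cv2.INTER_CUBIC),w["frame"][:360,:366]]))
print(manip.read_state()["eef_pos"])
E
```

```text
time_s: 2.17
eef_pos: [0.3245, -0.0345, 0.2193]
tool_rot: [-0.569, -3.089, -0.0]
wrist_force: [-0.4, 0.6, 0.5]
gripper_width: 0.0001
grip_force: 0.0
time_s: 2.92
eef_pos: [0.3732, -0.201, 0.1304]
tool_rot: [0.566, 3.09, 0.0]
wrist_force: [-0.0, 0.9, 0.4]
gripper_width: 0.0002
grip_force: 0.0
[ 0.37326179 -0.20152941  0.13069243]
```

View pics/p.png

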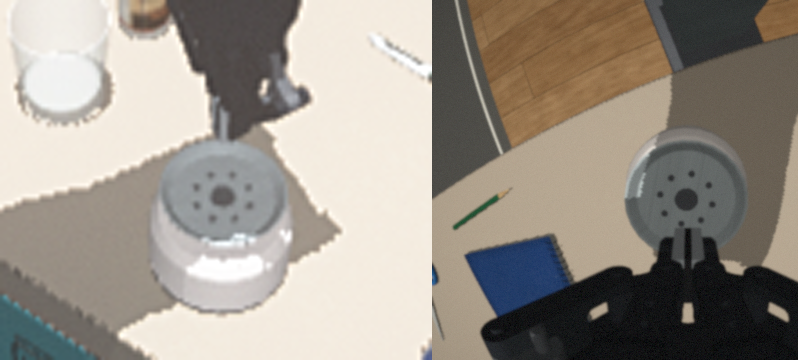

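The fingers are centred over the dish, so I'm pressing it slowly.

```bash
python3 -m creep '[[[0,0,0,0,0,0.1,0],[0,0,0,0,0,0.2,0],[0,0,0,0,0,0.25,0],[0,0,0,0,0,0.28,0],[0,0,0,0,0,0.30,0],[0,0,0,0,0,0.32,0],[0,0,0,0,0,0.32,0],[0,0,0,0,0,0.32,0]]]'
```

```text
time_s: 4.03
eef_pos: [0.3724, -0.2024, 0.0816]
tool_rot: [0.57, 3.089, -0.0]
wrist_force: [0.5, 0.0, 0.2]
gripper_width: 0.0001
grip_force: 0.0
```

```bash
python3 -m creep '[[[0,0,0,0,0,0.01,0],[0,0,0,0,0,0.02,0],[0,0,0,0,0,0.02,0]]]' | grep -E "pos|wrist"
python3 - <<'E'
from h import *
s=manip.read_camera("scene");w=manip.read_camera("wrist")
cv2.imwrite("pics/p2.png",np.hstack([cv2.resize(s["frame"][200:300,230:350],(432,360),interpolation=cv2.INTER_CUBIC),w["frame"][:360,:366]]))
E
```

```text
eef_pos: [0.3722, -0.2023, 0.0783]
wrist_force: [0.1, -0.1, 0.1]
```

View pics/p2.png

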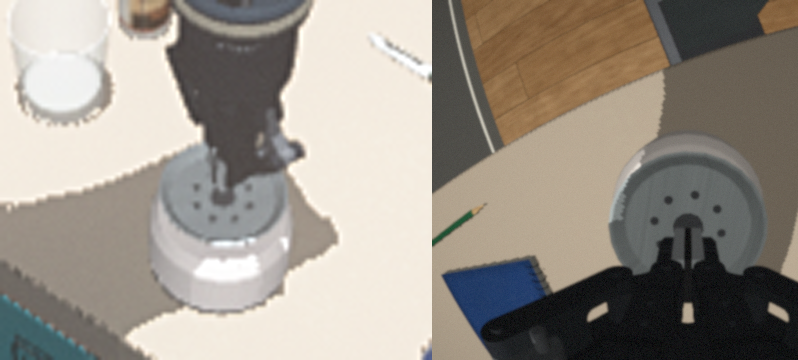

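No contact is visible yet, and the dish has not moved. I'll go on down in small steps and watch the force.

```bash
for i in 1; do python3 -m creep '[[[0,0,0,0,0,0.01,0],[0,0,0,0,0,0.02,0],[0,0,0,0,0,0.02,0]]]' | grep -E "pos|wrist"; done; python3 -m creep '[[[0,0,0,0,0,0.01,0],[0,0,0,0,0,0.02,0],[0,0,0,0,0,0.02,0]]]' | grep -E "pos|wrist"
python3 - <<'E'
from h import *
s=manip.read_camera("scene");t=manip.read_camera("top")
cv2.imwrite("pics/p3.png",cv2.resize(s["frame"][210:290,255:325],(700,600)[::1],interpolation=cv2.INTER_CUBIC))
E
```

```text
eef_pos: [0.3722, -0.2023, 0.0754]
wrist_force: [0.7, 0.2, -0.3]
eef_pos: [0.3722, -0.2023, 0.0724]
wrist_force: [0.6, -0.7, 0.5]
```

View pics/p3.png

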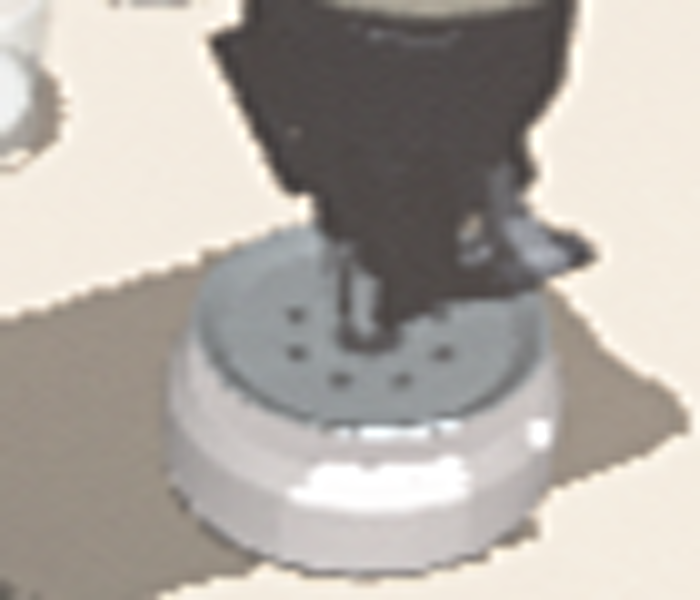

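The dish has not moved and the closed tips are slipping into its centre hole. I'll rise, open the fingers about 25 mm to straddle the hole, and press on the floor again.

```bash
python3 -m creep '[[[0,0,0,0,0,-0.13,0],[0,0,0,0,0,-0.26,0],[0,0,0,0,0,-0.26,0.3],[0,0,0,0,0,-0.26,0.3],[0,0,0,0,0,-0.26,0.3],[0,0,0,0,0,-0.13,0.3],[0,0,0,0,0,-0.05,0.3],[0,0,0,0,0,-0.03,0.3],[0,0,0,0,0,-0.02,0.3],[0,0,0,0,0,0,0.3],[0,0,0,0,0,0,0.3]]]'
```

```text
time_s: 6.72
eef_pos: [0.3723, -0.2024, 0.0725]
tool_rot: [0.57, 3.089, -0.0]
wrist_force: [-0.3, -0.3, -0.3]
gripper_width: 0.0255
grip_force: 0.0
```

```bash
python3 - <<'E'
from h import *
s=manip.read_camera("scene");w=manip.read_camera("wrist")
a=cv2.resize(s["frame"][210:290,255:325],(490,560),interpolation=cv2.INTER_CUBIC)
b=cv2.resize(w["frame"][120:300,180:330],(310,560),interpolation=cv2.INTER_CUBIC)
cv2.imwrite("pics/p4.png",np.hstack([a,b]));st=manip.read_state();print(st["wrist_force"],st["tau"])
E
```

```text
[ 0.02588111  0.10558608 -0.22898185] [-2.63163667e-03 -5.68070340e+01  4.32218349e+01 -3.30497464e-02
 -4.58398536e-04 -7.81458482e-06]
```

View pics/p4.png

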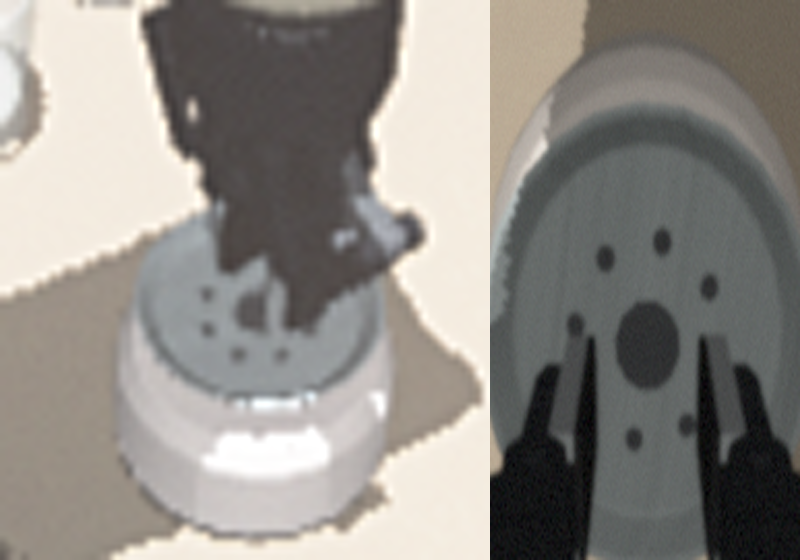

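```bash
python3 - <<'E'
from h import *
s=manip.read_camera("scene")
for o in (-.0177,-.0127,.0127,.0177):
  for z in(.055,.06,.065,.07,.08): print(o,z,np.round(proj(s,[.3723+.357*o,-.2024+.934*o,z]),1))
E
```

```text
-0.0177 0.055 [295.7 262.4]
-0.0177 0.06 [295.8 261.2]
-0.0177 0.065 [295.9 260.1]
-0.0177 0.07 [296. 259.]
-0.0177 0.08 [296.2 256.6]
-0.0127 0.055 [294.5 261. ]
-0.0127 0.06 [294.6 259.9]
-0.0127 0.065 [294.7 258.7]
-0.0127 0.07 [294.8 257.6]
-0.0127 0.08 [295.  255.3]
0.0127 0.055 [288.7 254.2]
0.0127 0.06 [288.8 253. ]
0.0127 0.065 [288.9 251.9]
0.0127 0.07 [288.9 250.7]
0.0127 0.08 [289.1 248.4]
0.0177 0.055 [287.6 252.8]
0.0177 0.06 [287.7 251.7]
0.0177 0.065 [287.7 250.6]
0.0177 0.07 [287.8 249.4]
0.0177 0.08 [288.  247.1]
```

By projection the tips look to be at z≈0.075–0.08, still above the floor. I'll carry on down by feel.

```bash
python3 -m creep '[[[0,0,0,0,0,0.01,0.3],[0,0,0,0,0,0.02,0.3],[0,0,0,0,0,0.02,0.3]]]' | grep -E "pos|wrist"; python3 -m creep '[[[0,0,0,0,0,0.01,0.3],[0,0,0,0,0,0.02,0.3],[0,0,0,0,0,0.02,0.3]]]' | grep -E "pos|wrist"
```

```text
eef_pos: [0.3722, -0.2023, 0.0694]
wrist_force: [0.3, 0.1, -0.9]
eef_pos: [0.3722, -0.2023, 0.0664]
wrist_force: [0.2, -0.8, 0.1]
```

```bash
python3 -m creep '[[[0,0,0,0,0,0.01,0.3],[0,0,0,0,0,0.02,0.3],[0,0,0,0,0,0.02,0.3]]]' | grep -E "pos|wrist"
```

```text
eef_pos: [0.3722, -0.2023, 0.0634]
wrist_force: [0.6, 0.2, -0.2]
```

```bash
python3 - <<'E'
from h import *
s=manip.read_camera("scene");a=cv2.imread("pics/scene0.png")
for u in(283,300,305): print(u,a[252:285,u].mean(1).astype(int).tolist(),s["frame"][252:285,u].mean(1).astype(int).tolist(),sep="\n")
a=cv2.resize(s["frame"][210:290,255:325],(490,560),interpolation=cv2.INTER_CUBIC)
w=manip.read_camera("wrist")
b=cv2.resize(w["frame"][120:300,180:330],(310,560),interpolation=cv2.INTER_CUBIC)
cv2.imwrite("pics/p5.png",np.hstack([a,b]))
E
```

```text
283
[231, 238, 239, 237, 224, 232, 241, 239, 236, 236, 237, 227, 196, 229, 211, 188, 180, 196, 255, 255, 253, 249, 250, 249, 217, 187, 188, 189, 190, 189, 189, 191, 185]
[146, 153, 152, 153, 140, 145, 154, 155, 152, 149, 152, 149, 125, 155, 188, 194, 194, 190, 192, 205, 208, 207, 207, 217, 196, 183, 184, 187, 193, 197, 196, 198, 193]
300
[239, 240, 238, 237, 223, 217, 233, 239, 237, 237, 239, 239, 216, 191, 225, 205, 188, 181, 200, 255, 255, 250, 250, 250, 229, 197, 192, 191, 191, 190, 188, 188, 163]
[75, 76, 74, 76, 80, 103, 145, 155, 154, 151, 154, 156, 153, 130, 177, 194, 194, 192, 193, 222, 254, 255, 254, 255, 235, 207, 199, 198, 198, 198, 199, 194, 164]
305
[232, 237, 236, 238, 238, 239, 239, 225, 194, 181, 204, 220, 197, 183, 183, 214, 255, 253, 247, 247, 248, 229, 192, 182, 180, 180, 179, 178, 169, 147, 211, 231, 230]
[75, 104, 147, 153, 153, 154, 154, 141, 124, 116, 133, 172, 193, 197, 194, 195, 205, 205, 205, 204, 204, 194, 183, 182, 181, 181, 180, 181, 175, 137, 135, 141, 162]
```

View pics/p5.png

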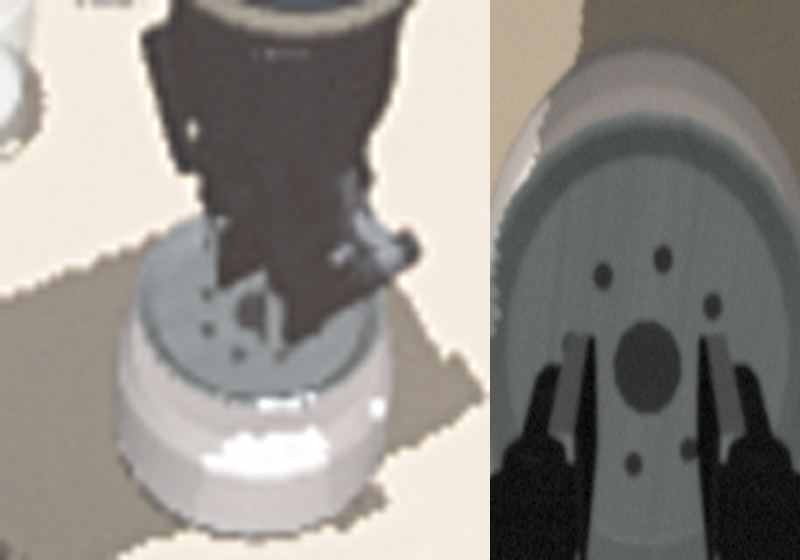

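The dish is still unmoved. The tips are now near z≈0.068, just short of the floor, so I'll take finer steps.

```bash
python3 -m creep '[[[0,0,0,0,0,0.013,0.3],[0,0,0,0,0,0.013,0.3]]]' | grep -E "pos|wrist"; python3 -m creep '[[[0,0,0,0,0,0.013,0.3],[0,0,0,0,0,0.013,0.3]]]' | grep -E "pos|wrist"
```

```text
eef_pos: [0.3722, -0.2023, 0.0614]
wrist_force: [0.2, -0.7, -0.4]
eef_pos: [0.3724, -0.2024, 0.0595]
wrist_force: [0.6, 0.7, 0.9]
```

```bash
python3 -m creep '[[[0,0,0,0,0,0.013,0.3],[0,0,0,0,0,0.013,0.3]]]' | grep -E "pos|wrist"; python3 -m creep '[[[0,0,0,0,0,0.013,0.3],[0,0,0,0,0,0.013,0.3]]]' | grep -E "pos|wrist"
```

```text
eef_pos: [0.3724, -0.2024, 0.0576]
wrist_force: [0.3, 0.3, 1.2]
eef_pos: [0.3724, -0.2024, 0.0557]
wrist_force: [0.3, 0.2, 2.9]
```

Contact started at a TCP reading of about 0.0585. The readings put the real tips about 26 mm higher than nominal, which I'll allow for at the brush. Pressing on to the stop.

```bash
python3 -m creep '[[[0,0,0,0,0,0.013,0.3],[0,0,0,0,0,0.026,0.3],[0,0,0,0,0,0.026,0.3]]]' | grep -E "pos|wrist"; python3 -m creep '[[[0,0,0,0,0,0.01,0.3],[0,0,0,0,0,0.01,0.3]]]' | grep -E "pos|wrist"; python3 -m creep '[[[0,0,0,0,0,0.01,0.3],[0,0,0,0,0,0.01,0.3]]]' | grep -E "pos|wrist"
```

```text
eef_pos: [0.3724, -0.2024, 0.0518]
wrist_force: [0.3, -0.6, 4.0]
eef_pos: [0.3724, -0.2024, 0.0503]
wrist_force: [0.0, -0.1, 4.6]
eef_pos: [0.3725, -0.2025, 0.0497]
wrist_force: [-6.4, 2.6, 24.9]
```

```bash
python3 -m creep '[[[0,0,0,0,0,0.01,0.3],[0,0,0,0,0,0.01,0.3]]]' | grep -E "pos|wrist"
```

```text
eef_pos: [0.3727, -0.2026, 0.0491]
wrist_force: [-13.5, 8.2, 51.3]
```

The stop is reached: the force rose slowly to about 5 N, then jumped. Lifting slowly now.

```bash
python3 -m creep '[[[0,0,0,0,0,-0.04,0.3],[0,0,0,0,0,-0.08,0.3],[0,0,0,0,0,-0.12,0.3],[0,0,0,0,0,-0.3,0.3],[0,0,0,0,0,-0.6,0.3],[0,0,0,0,0,-0.93,0.3],[0,0,0,0,0,-0.93,0.3]]]' | grep -E "pos|wrist"
python3 - <<'E'
from h import *
s=manip.read_camera("scene");a=cv2.imread("pics/scene0.png")
for u in(283,305): print(u,a[252:285,u].mean(1).astype(int).tolist(),s["frame"][252:285,u].mean(1).astype(int).tolist(),sep="\n")
E
python3 -m creep '[[[0,0,0,0.09,0.4,0,0.3],[0,0,0,0.19,0.811,0,0.3],[0,0,0,0.19,0.811,0,0.3],[0,0,0,0.19,0.811,0,0.3]]]' | grep -E "pos|wrist"
python3 -m creep '[[[0,0,0,0.09,0.4,0,1],[0,0,0,0.19,0.811,0,1],[0,0,0,0.19,0.811,0,1],[0,0,0,0.19,0.811,0,1]]]' | grep -E "pos|wrist"
python3 -m creep '[[[0,0,0,0.09,0.4,0,1],[0,0,0,0.19,0.811,0,1],[0,0,0,0.19,0.811,0,1],[0,0,0,0.19,0.811,0,1]]]' | grep -E "pos|wrist"
```

```text
eef_pos: [0.3737, -0.2031, 0.1899]
wrist_force: [0.7, -0.3, 0.4]
283
[231, 238, 239, 237, 224, 232, 241, 239, 236, 236, 237, 227, 196, 229, 211, 188, 180, 196, 255, 255, 253, 249, 250, 249, 217, 187, 188, 189, 190, 189, 189, 191, 185]
[147, 155, 155, 153, 142, 145, 158, 157, 153, 150, 154, 153, 128, 155, 189, 194, 193, 192, 192, 227, 252, 254, 254, 253, 224, 193, 196, 198, 196, 196, 198, 198, 193]
305
[232, 237, 236, 238, 238, 239, 239, 225, 194, 181, 204, 220, 197, 183, 183, 214, 255, 253, 247, 247, 248, 229, 192, 182, 180, 180, 179, 178, 169, 147, 211, 231, 230]
[156, 156, 154, 156, 155, 157, 155, 144, 129, 120, 135, 172, 194, 196, 196, 198, 204, 207, 204, 204, 205, 192, 184, 182, 181, 181, 181, 181, 174, 146, 218, 239, 237]
eef_pos: [0.3886, -0.0784, 0.186]
wrist_force: [-0.1, -0.5, 0.3]
eef_pos: [0.4057, 0.0441, 0.1864]
wrist_force: [0.4, 0.2, -0.3]
eef_pos: [0.4229, 0.1673, 0.1865]
wrist_force: [-0.8, 0.0, 0.8]
```

```bash
python3 -m creep '[[[0,0,0,0.09,0.4,0,1],[0,0,0,0.196,0.822,0,1],[0,0,0,0.196,0.822,0,1],[0,0,0,0.196,0.822,0.25,1],[0,0,0,0.196,0.822,0.4,1],[0,0,0,0.196,0.822,0.4,1]]]' | grep -E "pos|wrist|width"
python3 - <<'E'
from h import *
s=manip.read_camera("scene");w=manip.read_camera("wrist")
cv2.imwrite("pics/g.png",np.hstack([cv2.resize(s["frame"][100:200,130:230],(430,430),interpolation=cv2.INTER_CUBIC),w["frame"][:384,70:440]][:1]+[cv2.copyMakeBorder(w["frame"][:384,70:440],0,46,0,0,0)]))
E
```

```text
eef_pos: [0.4389, 0.2918, 0.1258]
wrist_force: [-0.9, 0.7, 0.9]
gripper_width: 0.0855
```

View pics/g.png

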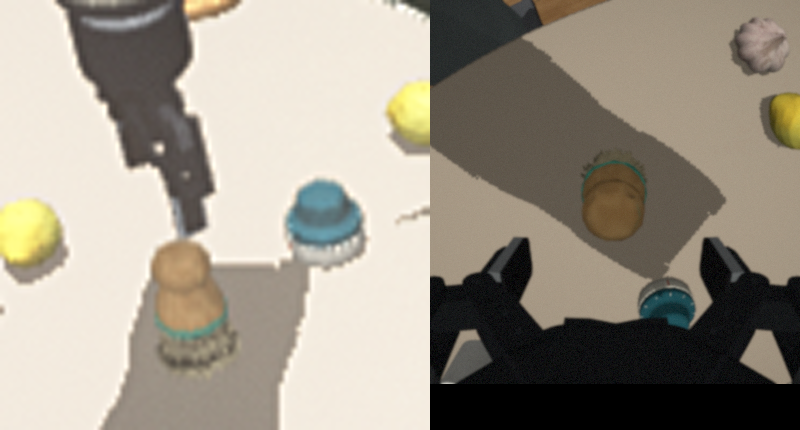

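The brush is centred between the open fingers: the knob is at wrist-image column 613 and the finger midpoint at about 616. The near fingertip is at about (174–177,154) in the scene image. I'll check its height by projection.

```bash
python3 - <<'E'
from h import *
s=manip.read_camera("scene")
for o in (-.05,-.0425,.0425,.05):
  for z in(.10,.12,.13,.14,.16): print(o,z,np.round((np.array(proj(s,[.4389+.357*o,.2918+.934*o,z]))-[130,100])*4.3))
w=manip.read_camera("wrist");print(w["fx"],w["cx"],w["cy"])
V=np.array(w["view"]);R=V[:3,:3];print("cam pos",(-R.T@V[:3,3]).round(4),R.round(3).tolist())
E
```

```text
-0.05 0.1 [204. 287.]
-0.05 0.12 [200. 265.]
-0.05 0.13 [197. 255.]
-0.05 0.14 [195. 244.]
-0.05 0.16 [191. 222.]
-0.0425 0.1 [200. 281.]
-0.0425 0.12 [195. 260.]
-0.0425 0.13 [193. 249.]
-0.0425 0.14 [191. 238.]
-0.0425 0.16 [186. 216.]
0.0425 0.1 [151. 217.]
0.0425 0.12 [147. 196.]
0.0425 0.13 [144. 185.]
0.0425 0.14 [142. 174.]
0.0425 0.16 [137. 152.]
0.05 0.1 [147. 211.]
0.05 0.12 [143. 190.]
0.05 0.13 [140. 180.]
0.05 0.14 [138. 169.]
0.05 0.16 [133. 147.]
297.3186396354542 255.5042825784528 191.3365390417841
cam pos [0.3753 0.3187 0.2824] [[0.359, 0.933, 0.003], [0.897, -0.346, 0.274], [0.257, -0.096, -0.962]]
```

```bash
python3 -m creep '[[[0,0,0,0,0,0.15,1],[0,0,0,0,0,0.3,1],[0,0,0,0,0,0.42,1],[0,0,0,0,0,0.472,1],[0,0,0,0,0,0.472,1]]]' 40
python3 -m creep '[[[0,0,0,0,0,0,0.3],[0,0,0,0,0,0,0.3],[0,0,0,0,0,0,0.3],[0,0,0,0,0,0,0.3],[0,0,0,0,0,0,0.3],[0,0,0,0,0,0,0.3]]]' 40
python3 - <<'E'
from h import *
s=manip.read_camera("scene")
h=cv2.cvtColor(s["frame"],cv2.COLOR_BGR2HSV)[145:200,150:205]
m=(h[...,1]>95).astype(np.uint8);print(cv2.connectedComponentsWithStats(m)[2:])
cv2.imwrite("pics/g2.png",cv2.resize(s["frame"][100:200,130:230],(500,500),interpolation=cv2.INTER_CUBIC))
E
```

```text
time_s: 14.22
eef_pos: [0.4394, 0.2947, 0.0564]
tool_rot: [0.57, 3.089, 0.0]
wrist_force: [0.1, 0.1, 0.7]
gripper_width: 0.0856
grip_force: 0.0
time_s: 14.98
eef_pos: [0.4394, 0.2947, 0.0566]
tool_rot: [0.57, 3.089, 0.0]
wrist_force: [-0.9, -2.8, 7.4]
gripper_width: 0.0432
grip_force: 39.3
(array([[   0,    0,   55,   55, 2893],
       [  50,    0,    2,    2,    4],
       [  53,    1,    2,    2,    3],
       [  48,    7,    4,    3,    8],
       [  53,    9,    2,    1,    2],
       [  15,   11,   16,   20,  115]], dtype=int32), array([[27.13238852, 27.29588662],
       [50.5       ,  0.5       ],
       [53.33333333,  1.66666667],
       [49.25      ,  8.125     ],
       [53.5       ,  9.        ],
       [20.15652174, 22.76521739]]))
```

```bash
python3 -m creep '[[[0,0,0,0,0,-0.05,0.3],[0,0,0,0,0,-0.2,0.3],[0,0,0,0,0,-0.45,0.3],[0,0,0,0,0,-0.7,0.3],[0,0,0,0,0,-0.95,0.3],[0,0,0,0,0,-1,0.3],[0,0,0,0,0,-1,0.3],[0,0,0,0,0,-1,0.3]]]' 40
python3 - <<'E'
from h import *
s=manip.read_camera("scene");w=manip.read_camera("wrist");t=manip.read_camera("top")
z=lambda f,a,b,c,d:cv2.resize(f[a:b,c:d],(390,420),interpolation=cv2.INTER_CUBIC)
cv2.imwrite("pics/l.png",np.hstack([z(s["frame"],60,200,110,240),w["frame"][:384,60:450].copy() if 0 else cv2.copyMakeBorder(w["frame"][:384,60:450],0,36,0,0,0)]))
E
```

```text
time_s: 16.02
eef_pos: [0.4387, 0.2944, 0.2048]
tool_rot: [-0.57, -3.088, 0.002]
wrist_force: [-0.6, -0.2, -0.8]
gripper_width: 0.0431
grip_force: 40.6
```

View pics/l.png

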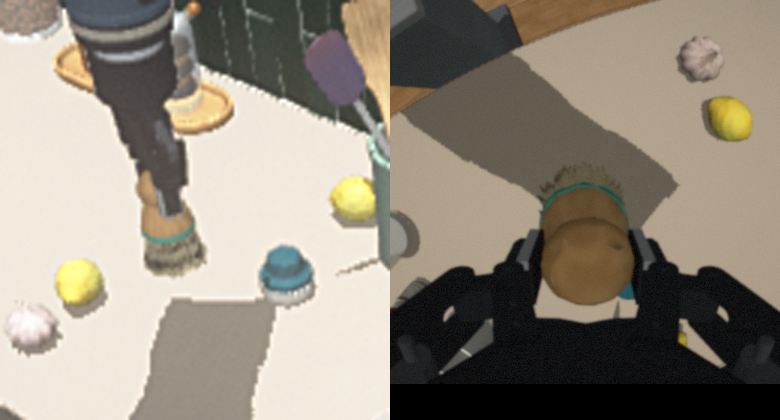

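The brush is held upright and lifted clear. Carrying it across now.

```bash
python3 -m creep '[[[0,0,0,-0.05,-0.2,0,0.3],[0,0,0,-0.1,-0.4,0,0.3],[0,0,0,-0.14,-0.6,0,0.3],[0,0,0,-0.19,-0.812,0,0.3],[0,0,0,-0.19,-0.812,0,0.3]]]' | grep -E "pos|wrist"
python3 -m creep '[[[0,0,0,-0.05,-0.2,0,0.3],[0,0,0,-0.1,-0.4,0,0.3],[0,0,0,-0.14,-0.6,0,0.3],[0,0,0,-0.19,-0.812,0,0.3],[0,0,0,-0.19,-0.812,0,0.3]]]' | grep -E "pos|wrist"
python3 -m creep '[[[0,0,0,-0.05,-0.2,0,0.3],[0,0,0,-0.1,-0.4,0,0.3],[0,0,0,-0.14,-0.6,0,0.3],[0,0,0,-0.19,-0.812,0,0.3],[0,0,0,-0.19,-0.812,0,0.3]]]' | grep -E "pos|wrist"
python3 -m creep '[[[0,0,0,-0.05,-0.2,0,0.3],[0,0,0,-0.1,-0.4,0,0.3],[0,0,0,-0.14,-0.6,0,0.3],[0,0,0,-0.19,-0.812,0,0.3],[0,0,0,-0.19,-0.812,0,0.3],[0,0,0,-0.19,-0.812,0,0.3]]]'
```

```text
eef_pos: [0.4219, 0.1692, 0.2059]
wrist_force: [1.2, 0.4, -1.1]
eef_pos: [0.4054, 0.046, 0.2059]
wrist_force: [0.6, 0.4, -1.7]
eef_pos: [0.3889, -0.0777, 0.2058]
wrist_force: [-0.6, -0.0, -1.8]
time_s: 18.8
eef_pos: [0.3724, -0.2, 0.2058]
tool_rot: [-0.569, -3.089, -0.001]
wrist_force: [0.4, 0.8, -1.2]
gripper_width: 0.0429
grip_force: 41.4
```

```bash
python3 -m creep '[[[0,0,0,0.005,-0.013,0.1,0.3],[0,0,0,0.005,-0.013,0.2,0.3],[0,0,0,0.005,-0.013,0.28,0.3],[0,0,0,0.005,-0.013,0.28,0.3],[0,0,0,0.005,-0.013,0.28,0.3]]]' | grep -E "pos|wrist"
cat > teal.py <<'E'
from h import *
s=manip.read_camera("scene");a=cv2.imread("pics/scene0.png")
def teal(f,x0,y0,x1,y1):
    h=cv2.cvtColor(f,cv2.COLOR_BGR2HSV)[y0:y1,x0:x1].astype(int)
    m=((h[...,0]>65)&(h[...,0]<98)&(h[...,1]>50)).astype(np.uint8)
    ys,xs=np.nonzero(m);print(len(xs),xs.min()+x0,xs.max()+x0,ys.min()+y0,ys.max()+y0)
    return np.array([(xs.min()+xs.max())/2+x0,ys.mean()+y0]),(np.median(xs)+x0)
p0,m0=teal(a,160,165,190,190)
P=plane(s,*p0,.036);off=P-[.4395,.293,.036];print("off",off)
p1,m1=teal(s["frame"],270,190,315,262)
st=manip.read_state();e=st["eef_pos"];print(p0,p1,e)
B=np.array([e[0],e[1],0])+[0,-.001,0]
for z in(.08,.09,.10,.11,.12): print(z,np.round(proj(s,B+off+[0,0,.036+z]),1))
E
python3 teal.py
```

```text
eef_pos: [0.3708, -0.2024, 0.1644]
wrist_force: [-0.4, -0.9, -2.0]
23 166 181 174 178
off [-1.37415999e-02 -1.22118589e-02  1.45716772e-16]
37 284 304 238 244
[173.5        176.34782609] [294.         242.13513514] [ 0.37079849 -0.20257567  0.16452235]
0.08 [293.9 249.8]
0.09 [294.1 247.3]
0.1 [294.3 244.8]
0.11 [294.5 242.3]
0.12 [294.8 239.7]
```

```bash
python3 -m creep '[[[0,0,0,0.003,0.009,0.03,0.3],[0,0,0,0.003,0.009,0.06,0.3],[0,0,0,0.003,0.009,0.093,0.3],[0,0,0,0.003,0.009,0.093,0.3],[0,0,0,0.003,0.009,0.093,0.3],[0,0,0,0.003,0.009,0.093,0.3],[0,0,0,0.003,0.009,0.093,0.3]]]'; python3 teal.py
```

```text
time_s: 20.35
eef_pos: [0.3706, -0.2012, 0.1502]
tool_rot: [0.57, 3.089, -0.0]
wrist_force: [0.2, -0.4, -2.4]
gripper_width: 0.0434
grip_force: 41.4
23 166 181 174 178
off [-1.37415999e-02 -1.22118589e-02  1.45716772e-16]
27 284 303 242 248
[173.5        176.34782609] [293.5       245.7037037] [ 0.37054145 -0.20120039  0.1501166 ]
0.08 [293.4 249.6]
0.09 [293.6 247.1]
0.1 [293.8 244.6]
0.11 [294.  242.1]
0.12 [294.2 239.5]
```

```bash
python3 - <<'E'
from h import *
t=manip.read_camera("top")["frame"];a=cv2.imread("pics/top0.png")
for n,(x0,y0,x1,y1) in dict(mug=(228,124,282,166),jar=(252,170,277,193),tum=(243,203,278,240)).items():
    print(n,cv2.phaseCorrelate(a[y0:y1,x0:x1].mean(2),t[y0:y1,x0:x1].mean(2)))
print(manip.hand_in())
E
```

```text
mug ((0.009599866445384464, 0.4069049062430139), 0.8779696030392755)
jar ((0.4845743321468472, 0.08514140057703123), 0.7847432277825394)
tum ((-0.0633648083641063, -0.01720051821510893), 1.0002193951632024)
the job is handed in; nothing more can be done
None
```

I pressed the dish fully down and it sprang back up. The brush is now held upright and centred about 15 mm above the dish's rim, the mug, spice jar and glass still stand where they were, and the job is handed in at about 20 s; the final press on the dish's stop reached about 51 N at the fingertips.

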